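# Sign the weights in with the key switch

## Task

First put the loose small brass weight back into its own well in the wooden weight rack and let go of it, standing flat on the well's floor. Then sign the set in: take the key from its stand, push it fully home in the key switch, wiggling it past the sticky discs, turn it a quarter turn clockwise and hold it there against the spring. Finish with the key still gripped and turned; leave the big weight, the glass block and the wooden block where they are.

Things in the scene. Friction and masses are not known exactly. Their poses are not given: they have to be found in the camera images.
- brass_weight_2: the small brass weight: round body 32 mm across and 20 mm high with a 16 mm knob on top, 28 mm high in all, 0.18 kg, standing on the bench. Origin at the centre of its underside, z up. Can be gripped by the knob or by the upper part of the body (tips 10 mm above its underside).
- weight_rack: pale wooden rack fixed on the bench, 64 x 150 x 18 mm (x, y, z), with a row of three round wells 8 mm deep along its y: 46 mm wide at y = -43 mm (the big weight stands in it), 24 mm wide at y = 0 (empty), 36 mm wide at y = +42 mm (empty, the small weight's own). Origin at the centre of its underside; z up. There is most finger room if the fingers close along the rack's x.
- small_well (a point): centre of the floor of the rack's 36 mm well, 10 mm above the bench and 8 mm below the rack's top; axes as the rack's. The small weight's origin belongs here.
- brass_weight_1: the big brass weight, 42 mm across and 38 mm high, standing in its well in the rack: leave it there. Origin at the centre of its underside.
- switch_key: chunky key, 74 mm long, 60 g, upright in its stand. Origin at the blade's tip, z up. Steel blade 26 mm wide (x), 4 mm thick (y), 34 mm long, rounded tip; round brass shoulder 24 mm across, z 34 to 40 mm; flat black bow 30 mm wide (x), 10 mm thick (y), z 40 to 74 mm. Grip the bow across its 10 mm (along key y), fingertips at z = 45 mm. The same after a half turn about z.
- key_stand: wooden block fixed on the bench, 56 x 44 x 42 mm (x, y, z), with the key's slot (29.5 x 6 mm) in its top; the key's shoulder rests on the top, the blade is 34 mm deep along the block's x. Origin at the centre of its underside.
- key_switch: grey round key switch 62 mm across on an 84 mm square base plate, fixed on the bench, keyway facing up. Origin at the centre of its underside, z up. At rest the slot lies along its x. A 37 mm wide round opening in the aluminium collar (top at z = 54.5 mm) shows the brass plug with the slot.
- keyway (a point): centre of the slot's mouth on the brass plug's face, 52.5 mm above the bench; axes as key_switch's (they do not turn with the plug). The slot is 29.5 x 7 mm. Inside are two sticky discs with slots that turn about the same axis and stay where they are left; the plug and the discs already passed turn with the key. Fully home the blade is 34 mm deep, the shoulder on the plug's face.
- key_shoulder (a point): point on the key's axis at the underside of its shoulder, 34 mm above the blade tip; axes as the key's. It meets keyway when the key is fully home.
- key_plug (a joint): angle of the switch's plug in rad: 0 at rest (slot along key_switch x), growing clockwise seen from above, stop at 1.57 (a quarter turn). A spring turns it back to 0; holding it at the stop with the discs takes about 0.3 N m. The key has about 0.1 rad of play in the slot, so turn the key 1.6 to 1.7 rad.
- glass_octagon: bystander: teal glass block, 55 mm across and 42 mm high, origin at the centre of its underside.
- pine_wedge: bystander: brown wooden block 40 x 90 x 22 mm (x, y, z) lying on the bench, origin at the centre of its underside.
- first_disc (a point): hidden in the switch: centre of the first disc's top, 10 mm below the keyway; a key put in straight stops here. The disc's 29.5 x 6.5 mm slot starts 26 to 35 degrees (0.45 to 0.61 rad) clockwise, seen from above, of the rest direction: try angles there under light pressure (about 5 N; pressed hard, the disc drags along) until the key drops to the second disc.
- second_disc (a point): hidden in the switch: centre of the second disc's top, 19.5 mm below the keyway, where the key stops again. This disc's slot (29.5 x 6.5 mm) starts within 0.05 rad of the rest direction (key_switch x): twist the key back to it, then push on until fully home.
Not all that is in view belongs to the job. Of the things that look like the switch_key, the largest one is meant.

How it is judged:
By the outcome, as a careful person would: the job done as asked, in the order asked, and still so for the second after the job is handed in, while the arm keeps its last pose, push and grip.
It also fails if it takes over 58 s, if anything falls off the work surface, if the arm or the gripper's body presses on something with over 40 N, if the wrist force passes 120 N, or if a joint passes its speed limit or range.

## Robot

A 6-joint arm with a two-finger parallel gripper is mounted at the origin on a cart in front of the work surface, level with it; the furniture and walls round the work are solid. World frame = base frame: x ahead of the robot, y to its left, z up, the work surface at z = 0. Lengths are in m, angles in degrees, forces in N, time in s.
With the tool pointing down it reaches from about 0.375 to 0.9 m from the base axis. Payload 3.1 kg.
Tool frame: the origin (TCP) lies on the centre line of the jaws, within the pads' length; the fingertips stand 25 mm ahead of it and the grasp point (between the pads) lies 6 mm ahead of it; z points along the fingers, y is the line along which they close (so a half turn about z gives the same grasp; the last joint's range is limited). The gripper opens to 87 mm and grips with 3 to 60 N. Pads are 19 mm wide; open, the fingers measure 117 mm over their backs; the gripper's body (75 mm by 190 mm) begins 51 mm behind the grasp point.
Start: joints at [-87.233, 30.224, 82.088, -0, 67.689, -10.227], TCP at [0.141, -0.609, 0.248] pointing down, gripper open.
Joint ranges: [-176.69, 176.69], [-43.24, 126.21], [12.49, 139.97], [-82, 262], [0, 151.66], [-163.58, 163.58]. Speed limits (degrees/s): [159.86, 159.86, 180, 180, 180, 180].

## Interface

Orientations are given as a 3x3 rotation matrix whose columns are the frame's x, y, z axes.
In Python, from rig import read_state, capture, camera_params, hand_in gives the robot as it stands.
- The arm moves only by the tool apply_moves, never from a script. Its argument "rows" is a list of rows, each an object of numbers: "x", "y", "z": the shift along the tool's x, y, z in mm; "rx", "ry", "rz": the turn, a rotation vector about the tool's x, y, z in units of 6 degrees (1.0 is 6 degrees); "claw": the closure in counts, from 0 (fully open) to 255 (shut). A call has 1 to 10 rows; each row is the pose to reach, as a shift and turn from the pose commanded when the call began, along the tool's axes at that moment; what a row does not reach only later rows make up. A row lasts 1/8 s, in which the tool goes at most 62.5 mm and 10.7 degrees, less where a joint would pass 70% of its speed; a pose out of reach is approached as far as the arm can. A call with a gripper value outside its range is refused whole. The fingers move at their own pace and stop on an object; the grip force is fixed at half the most. Time passes only in rows, so rows that repeat a pose let the fingers close. It gives the time, the measured TCP pose, the force, the opening and the grip force at its end, in the units of the state.
- read_state(): the state, without advancing time (a new reading comes with each control period).
- capture(name): name is "scene" or "top" or "wrist"; returns (picture, depth): 480x640x3 uint8, red, green, blue; 480x640 float32, m along the optical axis (not along the pixel's ray), 0 where there is no reading.
- camera_params(name): a dict with "fx", "fy", "cx", "cy" (pixels), "xyz" and "orientation" of the camera in the world. Camera axes: x right, y up, looking along -z (the intrinsics and any distortion apply to the point x, -y, -z); pixel columns grow to the right and rows downward; lengths in m; the calibration is good to about 2 mm. The wrist camera is an equidistant fisheye: a pixel r from the principal point sees the ray r / f radians off the axis. A picture is of the moment at which its call begins: read the wrist's pose just before it. camera_params takes no time and is no camera call; for the wrist camera it gives the pose at the moment of the call.
- hand_in(): hands the job in; it is judged then, once.
The state is a dict: "time_s": time; "joint_positions": joint angles; "qvel": joint speeds; "tau": joint torques, N m; "position": TCP position; "tcp_rot": TCP orientation; "force": force on the tool from outside, world axes, zero at the start; "moment": the same for the moment, N m; "opening": opening from 0.0 (shut) to 1.0 (fully open); "grasp_force": force on a finger pad.
Only numpy, scipy, OpenCV 4.12 (cv2) and the standard library are available. Lean on these libraries where they do the work, as an engineer would, in place of code of your own. Each camera call takes 0.05 s, during which the arm holds its last target. There are 200 camera calls.

## Working session

There is one attempt and no reset: what is moved stays moved. The work goes in short steps, Python scripts to look and compute and a tool call to move; the robot and the scene stay as the last step left them, time stands still between calls to the robot, and variables do not carry over. Pictures are saved under pics/ and viewed, at most 10 in all, crops included, and the job is handed in when it is done.

Besides the shell and the picture viewer there is one more tool, called after "Emit:" as name(argument=value, ...) on one line, values as JSON. apply_moves: Moves the arm, as the interface text tells. Its arguments: {"type":"object","properties":{"rows":{"type":"array"}},"required":["rows"]}

```bash
mkdir -p pics; ls
python3 - <<'E'
from rig import *
import cv2,numpy as np
s=read_state();print(s)
for n in("scene","top"):
    p=camera_params(n);print(n,p)
    im,d=capture(n);np.savez(f"{n}.npz",im=im,d=d)
    cv2.imwrite(f"pics/{n}0.png",im[:,:,::-1])
E
```

```text
pics
{'time_s': 0.0, 'joint_positions': array([-8.72329799e+01,  3.02783676e+01,  8.21546119e+01, -1.73984651e-03,
        6.76910502e+01, -1.02285908e+01]), 'qvel': array([-0.01799125,  0.11576436, -0.01008593, -0.06051283,  0.02499845,
       -0.05860697]), 'tau': array([ 6.40521139e-04, -4.40037560e+01, -1.76592457e+01,  6.34595845e-02,
        5.83136827e-02, -1.55618491e-04]), 'position': array([ 0.14052187, -0.60830684,  0.24658786]), 'tcp_rot': array([[ 9.74384718e-01,  2.24887534e-01, -1.32562150e-04],
       [ 2.24887290e-01, -9.74382388e-01,  2.16084458e-03],
       [ 3.56780786e-04, -2.13530548e-03, -9.99997657e-01]]), 'force': array([-0.14277875, -0.61451987, -0.05390391]), 'moment': array([ 0.02605423,  0.01188211, -0.02832351]), 'grasp_force': 0.0, 'opening': 1.0020925648177104}
scene {'fx': 531.190672415076, 'fy': 531.190672415076, 'cx': 319.70084063424684, 'cy': 240.68642257846835, 'xyz': array([0.09527006, 0.4430121 , 0.65449096]), 'orientation': array([[-0.72124117,  0.49562991, -0.48390305],
       [-0.69239541, -0.49568318,  0.52429647],
       [ 0.01999441,  0.71319645,  0.70067899]])}
top {'fx': 572.5001158473935, 'fy': 572.5001158473935, 'cx': 320.8010765614711, 'cy': 243.91348174297292, 'xyz': array([0.43726138, 0.00342881, 0.9640449 ]), 'orientation': array([[ 0.01315224,  0.9972864 , -0.0724352 ],
       [-0.99983234,  0.01403964,  0.01175538],
       [ 0.01274045,  0.07226844,  0.99730384]])}
```

View pics/top0.png

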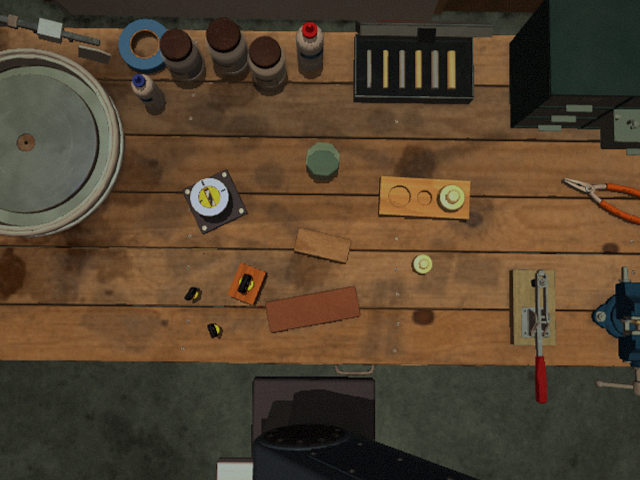

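View pics/scene0.png

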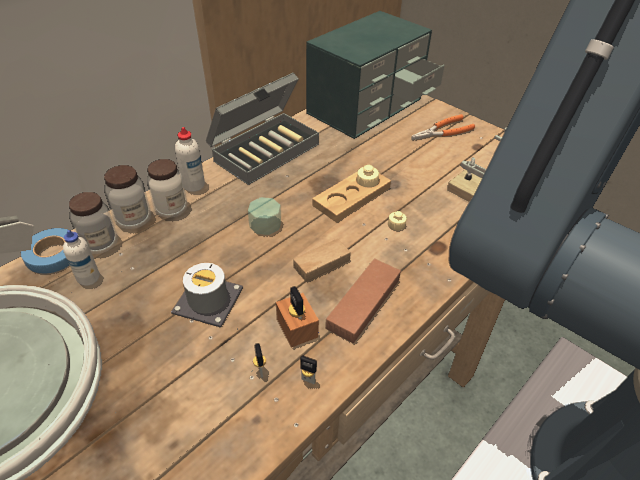

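The top view shows the loose weight at (422,264) and the rack at (425,197), with its empty 36 mm well at (400,196). The switch is at (211,198), and the key stands in its block at (247,284); two smaller decoy keys lie at (193,295) and (215,330). Next I'll measure these from depth.

```bash
cat > h.py <<'E'
import numpy as np,cv2
from rig import *
def cloud(n,d,p):
    v,u=np.mgrid[0:480,0:640]
    P=np.stack([(u-p['cx'])/p['fx']*d,-(v-p['cy'])/p['fy']*d,-d],-1)
    return P@p['orientation'].T+p['xyz']
def plane(n,u,v,z,p=None):
    p=p or camera_params(n)
    r=p['orientation']@np.array([(u-p['cx'])/p['fx'],-(v-p['cy'])/p['fy'],-1])
    return p['xyz']+r*(z-p['xyz'][2])/r[2]
def fishray(p,u,v):
    a=np.array([u-p['cx'],v-p['cy']]);r=np.hypot(*a);t=r/p['fx']
    c=np.array([np.sin(t)*a[0]/r,-np.sin(t)*a[1]/r,-np.cos(t)]) if r>0 else np.array([0,0,-1.])
    return p['orientation']@c
def fplane(p,u,v,z):
    r=fishray(p,u,v);return p['xyz']+r*(z-p['xyz'][2])/r[2]
E
python3 - <<'E'
from h import *
regs={'bench':None,'weight':(.018,.034),'rack':(.012,.023),'stand':(.034,.046),'collar':(.049,.060),'plate':(.004,.012),'bow':(.060,.090),'pine':(.016,.026),'oct':(.036,.046)}
g=[plane('top',*q) for q in ()]
p=camera_params('top')
cen={'weight':(422,264,.02),'rack':(425,197,.018),'stand':(247,284,.042),'collar':(212,197,.05),'plate':(214,201,.0),'bow':(247,284,.07),'pine':(322,246,.02),'oct':(322,161,.042)}
Z={}
for n in('top','scene'):
    f=np.load(n+'.npz');d=f['d'];q=camera_params(n);W=cloud(n,d,q)
    for k,(u,v,z) in cen.items():
        c=plane('top',u,v,z,p);lo,hi=regs[k]
        R=.095 if k=='rack' else .06
        m=(d>0)&(W[...,2]>lo)&(W[...,2]<hi)&(np.hypot(W[...,0]-c[0],W[...,1]-c[1])<R)
        P=W[m]
        if len(P)<5: print(n,k,'none');continue
        r=cv2.minAreaRect((P[:,:2]*1000).astype(np.float32))
        print(n,k,len(P),'med z %.4f'%np.median(P[:,2]),'mean',P[:,:2].mean(0).round(4),'rect',np.round(r[0],1),np.round(r[1],1),round(r[2],1))
    m=(d>0)&(abs(W[...,2])<.01)&(abs(W[...,0]-.5)<.15)&(abs(W[...,1])<.25);print('bench z',np.median(W[m][:,2]))
im=cv2.imread('pics/top0.png')
a=cv2.resize(im[165:235,175:250],None,fx=5,fy=5,interpolation=cv2.INTER_CUBIC)
b=cv2.resize(im[255:325,215:290],None,fx=5,fy=5,interpolation=cv2.INTER_CUBIC)
cv2.imwrite('pics/crop1.png',np.hstack([a,b]))
E
```

```text
top weight 219 med z 0.0204 mean [ 0.4763 -0.1755] rect [ 476.6 -175.4] [29.9 30.4] 1.2
top rack 2400 med z 0.0174 mean [ 0.5868 -0.1741] rect [ 587.4 -179.6] [150.9  65.1] 87.8
top stand 768 med z 0.0417 mean [0.4401 0.1113] rect [440.1 112.1] [44.6 56.1] 68.8
top collar 1069 med z 0.0533 mean [0.5772 0.1729] rect [577.1 172.8] [60.4 60.6] 3.2
top plate 899 med z 0.0059 mean [0.5719 0.1656] rect [575.4 178.2] [ 87.9 101.3] 22.5
top bow 147 med z 0.0806 mean [0.4398 0.1109] rect [440.1 111.7] [10.5 29.8] 68.5
top pine 1305 med z 0.0214 mean [ 0.5047 -0.0096] rect [504.9  -9.6] [90.1 40.1] 77.6
top oct 933 med z 0.0412 mean [ 0.6444 -0.0077] rect [645.  -8.] [55.6 55.3] 36.0
bench z -0.0004608693229214422
scene weight 133 med z 0.0196 mean [ 0.4768 -0.1724] rect [ 476.6 -172.8] [28.8 28.5] 37.1
scene rack 1327 med z 0.0172 mean [ 0.5853 -0.1654] rect [ 581.2 -169.8] [150.1 128. ] 42.4
scene stand 794 med z 0.0415 mean [0.4367 0.1177] rect [441.5 113.1] [44.6 58.1] 68.8
scene collar 1011 med z 0.0534 mean [0.5781 0.1748] rect [579.2 173.9] [60.3 62.1] 56.9
scene plate 987 med z 0.0059 mean [0.5637 0.1826] rect [578.9 174.2] [84.8 84.2] 26.5
scene bow 217 med z 0.0792 mean [0.439  0.1159] rect [441.9 113.6] [10.4 30.4] 70.0
scene pine 1036 med z 0.0213 mean [ 0.5052 -0.0058] rect [506.5  -8.6] [91.1 43.2] 76.9
scene oct 582 med z 0.0413 mean [ 0.6444 -0.005 ] rect [646.2  -6.7] [55.4 56. ] 84.2
bench z -0.00045228354047438524
```

View pics/crop1.png

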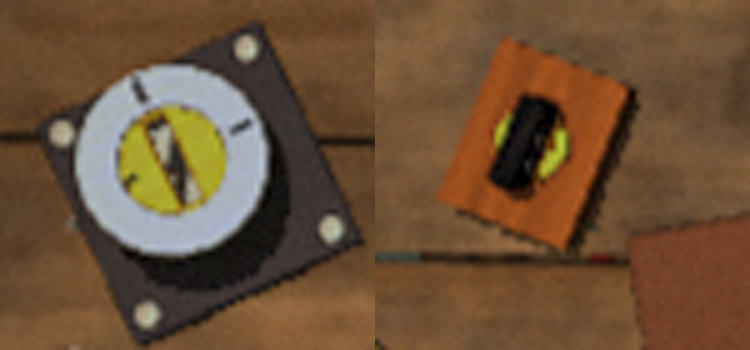

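The switch slot lies along about +24° (world yaw), with matching marks on the collar. The key in its stand lies along about -21°. Both agree with the rectangles from depth, so I'll move above the loose weight.

```bash
cat >> h.py <<'E'
from scipy.spatial.transform import Rotation as Ro
def Rdown(phi):
    c,s=np.cos(np.radians(phi)),np.sin(np.radians(phi))
    return np.array([[c,s,0],[s,-c,0],[0,0,-1.]])
def plan(T,phi,flip=False):
    s=read_state();R=s['tcp_rot'];M=s['position']
    sh=R.T@(np.array(T)-M)*1000
    rv=Ro.from_matrix(R.T@Rdown(phi)).as_rotvec()/np.radians(6)
    yaw=np.degrees(np.arctan2(R[1,0],R[0,0]))
    print('t %.2f pos'%s['time_s'],M.round(4),'phi %.2f'%yaw,'j',s['joint_positions'].round(0),'F',s['force'].round(1),'open %.3f g %.1f'%(s['opening'],s['grasp_force']))
    print('shift mm',sh.round(1),'turn',rv.round(2))
def wrist(name):
    p=camera_params('wrist');im,d=capture('wrist');cv2.imwrite(f'pics/{name}.png',im[:,:,::-1])
    v,u=np.mgrid[0:480,0:640];a=u-p['cx'];b=v-p['cy'];r=np.hypot(a,b)+1e-9;t=r/p['fx']
    P=np.stack([np.tan(t)*a/r*d,-np.tan(t)*b/r*d,-d],-1)
    W=P@p['orientation'].T+p['xyz']
    W[(d<=0)|(t>1.4)]=np.nan
    return im,W,p
E
python3 - <<'E'
from h import *
plan([.477-.0,-.174,.16],87.8)
print(camera_params('wrist'), plane('top',400,196,.018))
E
```

```text
t 0.10 pos [ 0.1405 -0.6084  0.2467] phi 13.00 j [-87.  30.  82.  -0.  68. -10.] F [1.  0.2 0.4] open 1.003 g 0.0
shift mm [ 425.5 -347.4   87.5] turn [-1.000e-02 -1.000e-02 -1.247e+01]
{'fx': 371.64829954431775, 'fy': 371.64829954431775, 'cx': 318.33332173438305, 'cy': 243.03512656865857, 'xyz': array([ 0.21182399, -0.59248536,  0.3843285 ]), 'orientation': array([[ 0.22432104,  0.94001667,  0.25699946],
       [-0.97451178,  0.21708846,  0.05656322],
       [-0.00262124, -0.26313732,  0.96475483]])} [ 0.58805521 -0.13892913  0.018     ]
```

Emit:
apply_moves(rows=[{"x": 425,"y": -347,"z": 0,"rz": -12.5,"claw": 0},{"x": 425,"y": -347,"z": 0,"rz": -12.5,"claw": 0},{"x": 425,"y": -347,"z": 0,"rz": -12.5,"claw": 0},{"x": 425,"y": -347,"z": 0,"rz": -12.5,"claw": 0},{"x": 425,"y": -347,"z": 0,"rz": -12.5,"claw": 0},{"x": 425,"y": -347,"z": 0,"rz": -12.5,"claw": 0},{"x": 425,"y": -347,"z": 0,"rz": -12.5,"claw": 0},{"x": 425,"y": -347,"z": 60,"rz": -12.5,"claw": 0},{"x": 425,"y": -347,"z": 87,"rz": -12.5,"claw": 0},{"x": 425,"y": -347,"z": 87,"rz": -12.5,"claw": 0}])

```text
validation failed for argument at $.ro...
```

Run:
```python
from h import *
plan([.477,-.174,.16],87.8)
```

```text
t 0.10 pos [ 0.1405 -0.6084  0.2467] phi 13.00 j [-87.  30.  82.  -0.  68. -10.] F [1.  0.2 0.4] open 1.003 g 0.0
shift mm [ 425.5 -347.4   87.5] turn [-1.000e-02 -1.000e-02 -1.247e+01]
```

Emit:
apply_moves(rows=[{"x": 425,"y": -347,"z": 0,"rx": 0,"ry": 0,"rz": -12.5,"claw": 0},{"x": 425,"y": -347,"z": 0,"rx": 0,"ry": 0,"rz": -12.5,"claw": 0},{"x": 425,"y": -347,"z": 0,"rx": 0,"ry": 0,"rz": -12.5,"claw": 0},{"x": 425,"y": -347,"z": 0,"rx": 0,"ry": 0,"rz": -12.5,"claw": 0},{"x": 425,"y": -347,"z": 0,"rx": 0,"ry": 0,"rz": -12.5,"claw": 0},{"x": 425,"y": -347,"z": 0,"rx": 0,"ry": 0,"rz": -12.5,"claw": 0},{"x": 425,"y": -347,"z": 0,"rx": 0,"ry": 0,"rz": -12.5,"claw": 0},{"x": 425,"y": -347,"z": 60,"rx": 0,"ry": 0,"rz": -12.5,"claw": 0},{"x": 425,"y": -347,"z": 87,"rx": 0,"ry": 0,"rz": -12.5,"claw": 0},{"x": 425,"y": -347,"z": 87,"rx": 0,"ry": 0,"rz": -12.5,"claw": 0}])

```text
time_s: 1.35
position: [0.476, -0.1722, 0.1581]
tcp_rot: [[0.031, 0.999, -0.005], [1.0, -0.031, 0.003], [0.003, -0.005, -1.0]]
force: [0.0, -0.4, 0.0]
opening: 0.999
grasp_force: 0.0
```

Run:
```python
from h import *
s=read_state()
im,W,p=wrist('w1')
m=(abs(W[...,0]-.477)<.04)&(abs(W[...,1]+.174)<.04)
for lo,hi in((.017,.0235),(.0245,.032)):
    P=W[m&(W[...,2]>lo)&(W[...,2]<hi)]
    if len(P):
        c,r=cv2.minEnclosingCircle((P[:,:2]*1000).astype(np.float32));print(lo,len(P),np.round(c,1),round(r,1),P.mean(0).round(4))
print('bench',np.nanmedian(W[m&(W[...,2]<.01)][:,2]))
m=(abs(W[...,0]-.588)<.06)&(abs(W[...,1]+.18)<.1)&(abs(W[...,2]-.018)<.004)
P=W[m];r=cv2.minAreaRect((P[:,:2]*1000).astype(np.float32));print(len(P),r)
plan([.477,-.174,.036],87.8)
```

```text
0.017 927 [ 479.6 -176.3] 16.2 [ 0.4795 -0.1746  0.0194]
0.0245 339 [ 479.3 -176.7] 8.3 [ 0.4793 -0.1761  0.028 ]
bench 0.00029851477561723683
7474 ((590.8058471679688, -171.6345977783203), (134.38868713378906, 65.44244384765625), 87.3696517944336)
t 1.40 pos [ 0.4763 -0.1724  0.1578] phi 88.16 j [-33.  29. 104.   0.  48. -31.] F [ 0.4 -0.  -0.2] open 1.003 g 0.0
shift mm [ -1.9   1.3 121.8] turn [-0.04 -0.03  0.06]
```

View pics/w1.png

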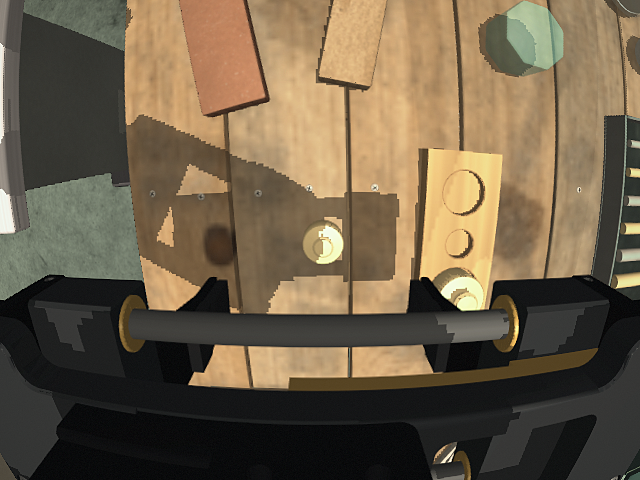

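The wrist view shows the weight at (323,242) and the rack's 36 mm well at (464,191). I'll descend and grip the body.

Emit:
apply_moves(rows=[{"x": -3.4,"y": 2.3,"z": 50,"rx": 0,"ry": 0,"rz": 0.06,"claw": 60},{"x": -3.4,"y": 2.3,"z": 100,"rx": 0,"ry": 0,"rz": 0.06,"claw": 60},{"x": -3.4,"y": 2.3,"z": 121,"rx": 0,"ry": 0,"rz": 0.06,"claw": 60},{"x": -3.4,"y": 2.3,"z": 121,"rx": 0,"ry": 0,"rz": 0.06,"claw": 60},{"x": -3.4,"y": 2.3,"z": 121,"rx": 0,"ry": 0,"rz": 0.06,"claw": 120},{"x": -3.4,"y": 2.3,"z": 121,"rx": 0,"ry": 0,"rz": 0.06,"claw": 255},{"x": -3.4,"y": 2.3,"z": 121,"rx": 0,"ry": 0,"rz": 0.06,"claw": 255},{"x": -3.4,"y": 2.3,"z": 121,"rx": 0,"ry": 0,"rz": 0.06,"claw": 255}])

```text
time_s: 2.4
position: [0.4791, -0.1789, 0.0402]
tcp_rot: [[0.041, 0.999, 0.001], [0.999, -0.041, -0.001], [-0.001, 0.001, -1.0]]
force: [1.3, -0.2, 0.2]
opening: 0.395
grasp_force: 0.0
```

```bash
cat > look.py <<'E'
from h import *
import sys
im,W,p=wrist(sys.argv[1]);s=read_state();T=s['position'];print('tcp',T.round(4),'open',s['opening'],'g',s['grasp_force'],'F',s['force'])
m=(abs(W[...,0]-T[0])<.04)&(abs(W[...,1]-T[1])<.04)
dz=float(sys.argv[2])
for lo,hi in((.017,.0235),(.0245,.032)):
    P=W[m&(W[...,2]>lo+dz)&(W[...,2]<hi+dz)]
    if len(P):
        c,r=cv2.minEnclosingCircle((P[:,:2]*1000).astype(np.float32));print(lo,len(P),np.round(c,1),round(r,1),P.mean(0).round(4))
# rack big weight & well: holes = points below rack top inside rack
m=(abs(W[...,0]-.59)<.06)&(abs(W[...,1]+.18)<.1)&(abs(W[...,2]-.018)<.0035)
P=W[m]
if len(P):
    print('rack',len(P),cv2.minAreaRect((P[:,:2]*1000).astype(np.float32)))
    # fit circle to hole rim via rasterised top surface
    G=np.zeros((300,300),np.uint8)
    ij=((P[:,:2]-[.5,-.3])/.0007).astype(int);ok=(ij>=0).all(1)&(ij<300).all(1);G[ij[ok,0],ij[ok,1]]=255
    G=cv2.morphologyEx(G,cv2.MORPH_CLOSE,np.ones((5,5)))
    cs,_=cv2.findContours(G,cv2.RETR_CCOMP,cv2.CHAIN_APPROX_NONE)
    for c in cs:
        (a,b),r=cv2.minEnclosingCircle(c);A=cv2.contourArea(c)
        if 8<r*.7<30: 
            M=cv2.moments(c);print('hole c',round(.5+M['m01']/M['m00']*.0007,4),round(-.3+M['m10']/M['m00']*.0007,4),'r',round(r*.7,1),'rA',round(np.sqrt(A/np.pi)*.7,1))
E
python3 look.py w2 0; python3 -c "
from h import *
plan([.477,-.174,.036],87.8)"
```

```text
tcp [ 0.4788 -0.1787  0.0399] open 0.3512454124006902 g 9.764275770930055 F [ 0.02651652 -1.06030964  2.22739213]
0.017 2389 [ 480.7 -167.9] 26.1 [ 0.4799 -0.1712  0.0195]
0.0245 1162 [ 480.8 -167.8] 26.1 [ 0.4798 -0.1733  0.0281]
rack 11921 ((591.4588012695312, -160.21417236328125), (111.14723205566406, 66.60873413085938), 87.41664123535156)
hole c 0.5915 -0.138 r 18.6 rA 17.8
t 2.45 pos [ 0.4788 -0.1787  0.0399] phi 87.65 j [-33.  42. 107.  -0.  32. -31.] F [ 0.  -1.1  2.2] open 0.351 g 9.8
shift mm [ 4.6 -2.   3.9] turn [ 0.    0.   -0.03]
```

Gripped about 4 mm high, so I'll reopen, go lower and grip again.

Emit:
apply_moves(rows=[{"x": 0,"y": 0,"z": 0,"rx": 0,"ry": 0,"rz": 0,"claw": 120},{"x": 0,"y": 0,"z": 0,"rx": 0,"ry": 0,"rz": 0,"claw": 120},{"x": 2.5,"y": 0,"z": 4,"rx": 0,"ry": 0,"rz": 0,"claw": 120},{"x": 2.5,"y": 0,"z": 4,"rx": 0,"ry": 0,"rz": 0,"claw": 255},{"x": 2.5,"y": 0,"z": 4,"rx": 0,"ry": 0,"rz": 0,"claw": 255},{"x": 2.5,"y": 0,"z": 4,"rx": 0,"ry": 0,"rz": 0,"claw": 255},{"x": 2.5,"y": 0,"z": 4,"rx": 0,"ry": 0,"rz": 0,"claw": 255}])

```text
time_s: 3.32
position: [0.4789, -0.1762, 0.0354]
tcp_rot: [[0.041, 0.999, -0.0], [0.999, -0.041, 0.0], [0.0, -0.0, -1.0]]
force: [0.1, 0.5, -1.6]
opening: 0.345
grasp_force: 30.0
```

```bash
python3 look.py w3 0; python3 -c "
from h import *
plan([.4788,-.174,.1],87.8)"
```

```text
tcp [ 0.4788 -0.1762  0.0354] open 0.34627190640760297 g 29.999658764863852 F [ 0.54652283  0.11503677 -2.45440228]
0.017 2169 [ 480.4 -165. ] 24.0 [ 0.4802 -0.1692  0.0196]
0.0245 821 [ 480.4 -165.4] 24.0 [ 0.4801 -0.1701  0.0281]
rack 11660 ((591.5107421875, -158.35458374023438), (107.75080871582031, 66.44945526123047), 87.00133514404297)
hole c 0.5916 -0.138 r 18.5 rA 17.7
t 3.38 pos [ 0.4788 -0.1762  0.0354] phi 87.64 j [-33.  42. 107.  -0.  31. -30.] F [ 0.5  0.1 -2.5] open 0.346 g 30.0
shift mm [  2.2  -0.1 -64.6] turn [-0.   -0.   -0.03]
```

View pics/w3.png

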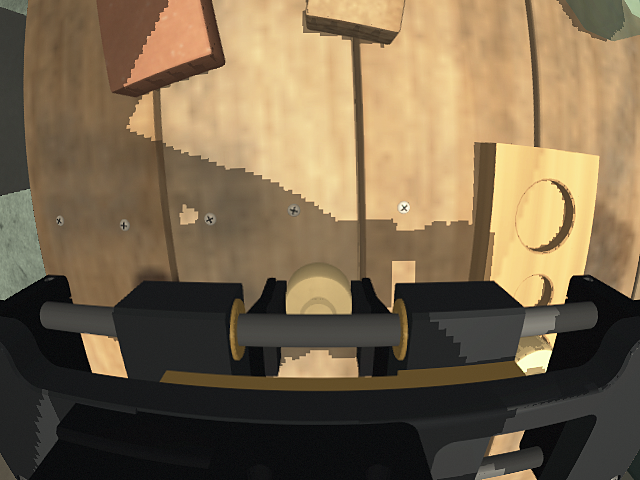

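Run:
```python
from h import *
from scipy.optimize import least_squares
im,W,p=wrist('w4')
m=(abs(W[...,0]-.479)<.0175)&(W[...,1]>-.185)&(W[...,1]<-.145)&(abs(W[...,2]-.0197)<.0015)
P=W[m][:,:2]*1000
print(len(P),P.min(0),P.max(0))
# front edge per x-bin
b=np.round(P[:,0]);E=np.array([[x,P[b==x][:,1].max()] for x in np.unique(b) if abs(x-480)<13])
f=least_squares(lambda c:np.hypot(E[:,0]-c[0],E[:,1]-c[1])-16,[480,-176],loss='soft_l1');print('weight c',f.x,f.fun.std())
f=least_squares(lambda c:np.hypot(E[:,0]-c[0],E[:,1]-c[1])-c[2],[480,-176,16],loss='soft_l1');print('free r',f.x)
m=(abs(W[...,0]-.479)<.0095)&(W[...,1]>-.19)&(W[...,1]<-.145)&(abs(W[...,2]-.028)<.001)
P=W[m][:,:2]*1000;print('knob',len(P),P.min(0),P.max(0))
```

```text
1784 [ 461.74424368 -180.90120735] [ 496.29724585 -160.61561266]
weight c [ 479.7495402  -176.66167486] 0.2108397247048233
free r [ 479.75399155 -176.4631984    15.82114613]
knob 334 [ 471.94210787 -176.36248492] [ 487.13216761 -168.58256665]
```

Emit:
apply_moves(rows=[{"x": 0,"y": 0,"z": -40,"rx": 0,"ry": 0,"rz": 0,"claw": 255},{"x": 0,"y": 0,"z": -64,"rx": 0,"ry": 0,"rz": 0,"claw": 255},{"x": 8,"y": 50,"z": -64,"rx": 0,"ry": 0,"rz": 0,"claw": 255},{"x": 15.8,"y": 100,"z": -64,"rx": 0,"ry": 0,"rz": 0,"claw": 255},{"x": 15.8,"y": 111.2,"z": -64,"rx": 0,"ry": 0,"rz": 0,"claw": 255},{"x": 15.8,"y": 111.2,"z": -64,"rx": 0,"ry": 0,"rz": 0,"claw": 255},{"x": 15.8,"y": 111.2,"z": -64,"rx": 0,"ry": 0,"rz": 0,"claw": 255}])

```text
time_s: 4.3
position: [0.5885, -0.1646, 0.0989]
tcp_rot: [[0.042, 0.999, -0.004], [0.999, -0.042, 0.001], [0.001, -0.004, -1.0]]
force: [-0.3, 0.6, -2.8]
opening: 0.346
grasp_force: 30.0
```

```bash
python3 look.py w5 .065
python3 - <<'E'
from h import *
plan([.5907,-.1378,.1],87.6)
E
```

```text
tcp [ 0.5886 -0.1648  0.099 ] open 0.3445446864223373 g 29.999621811148245 F [-0.22402901 -1.2896677  -2.33891397]
0.017 1933 [ 590.  -153.8] 24.0 [ 0.5897 -0.1579  0.0834]
0.0245 803 [ 589.9 -153.6] 24.0 [ 0.5897 -0.1584  0.0923]
rack 9329 ((590.6126098632812, -177.41058349609375), (146.1651611328125, 64.54131317138672), 87.36043548583984)
hole c 0.6099 -0.2461 r 13.4 rA 4.8
hole c 0.5921 -0.1379 r 18.7 rA 18.0
hole c 0.5633 -0.2395 r 13.9 rA 7.9
t 4.35 pos [ 0.5886 -0.1648  0.099 ] phi 87.59 j [-26.  40.  91.  -0.  49. -24.] F [-0.2 -1.3 -2.3] open 0.345 g 30.0
shift mm [27.   0.9 -1. ] turn [-0.03 -0.01 -0.  ]
```

View pics/w5.png

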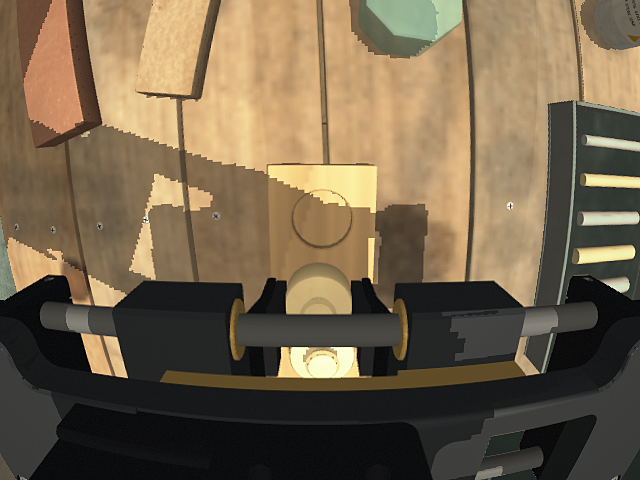

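Emit:
apply_moves(rows=[{"x": 27.2,"y": 1.1,"z": 0,"rx": -0.03,"ry": 0,"rz": 0,"claw": 255},{"x": 27.2,"y": 1.1,"z": 29,"rx": -0.03,"ry": 0,"rz": 0,"claw": 255},{"x": 27.2,"y": 1.1,"z": 29,"rx": -0.03,"ry": 0,"rz": 0,"claw": 255},{"x": 27.2,"y": 1.1,"z": 29,"rx": -0.03,"ry": 0,"rz": 0,"claw": 255}])

```text
time_s: 4.85
position: [0.5926, -0.1384, 0.071]
tcp_rot: [[0.042, 0.999, 0.003], [0.999, -0.042, -0.0], [-0.0, 0.003, -1.0]]
force: [-0.8, -0.4, -1.6]
opening: 0.346
grasp_force: 30.0
```

Run:
```python
from h import *
plan([.5908,-.1376,.0454],87.6)
```

```text
t 4.85 pos [ 0.5926 -0.1384  0.071 ] phi 87.59 j [-24.  43.  92.   0.  45. -21.] F [-0.8 -0.4 -1.6] open 0.346 g 30.0
shift mm [ 0.7 -1.9 25.6] turn [ 0.03  0.   -0.  ]
```

Emit:
apply_moves(rows=[{"x": 0.7,"y": -1.5,"z": 10,"rx": 0.02,"ry": 0,"rz": 0,"claw": 255},{"x": 0.7,"y": -1.5,"z": 14,"rx": 0.02,"ry": 0,"rz": 0,"claw": 255},{"x": 0.7,"y": -1.5,"z": 14,"rx": 0.02,"ry": 0,"rz": 0,"claw": 255},{"x": 0.7,"y": -1.5,"z": 14,"rx": 0.02,"ry": 0,"rz": 0,"claw": 255}])

```text
time_s: 5.35
position: [0.5916, -0.1373, 0.0566]
tcp_rot: [[0.041, 0.999, 0.001], [0.999, -0.041, -0.0], [-0.0, 0.001, -1.0]]
force: [-0.5, -0.6, -1.7]
opening: 0.344
grasp_force: 30.0
```

Run:
```python
from h import *
plan([.5908,-.1376,.0454],87.6)
```

```text
t 5.35 pos [ 0.5916 -0.1373  0.0566] phi 87.63 j [-24.  44.  92.   0.  44. -21.] F [-0.5 -0.6 -1.7] open 0.344 g 30.0
shift mm [-0.4 -0.8 11.2] turn [0.01 0.   0.01]
```

Emit:
apply_moves(rows=[{"x": -0.3,"y": -0.8,"z": 2,"rx": 0.01,"ry": 0,"rz": 0,"claw": 255},{"x": -0.3,"y": -0.8,"z": 6,"rx": 0.01,"ry": 0,"rz": 0,"claw": 255},{"x": -0.3,"y": -0.8,"z": 9,"rx": 0.01,"ry": 0,"rz": 0,"claw": 255},{"x": -0.3,"y": -0.8,"z": 11,"rx": 0.01,"ry": 0,"rz": 0,"claw": 255},{"x": -0.3,"y": -0.8,"z": 11,"rx": 0.01,"ry": 0,"rz": 0,"claw": 255}])

```text
time_s: 5.98
position: [0.5907, -0.1375, 0.0455]
tcp_rot: [[0.041, 0.999, 0.0], [0.999, -0.041, -0.0], [-0.0, 0.0, -1.0]]
force: [-0.1, -0.7, -2.6]
opening: 0.341
grasp_force: 30.0
```

Run:
```python
from h import *
plan([.5908,-.1376,.0454],87.6)
```

```text
t 5.97 pos [ 0.5907 -0.1375  0.0455] phi 87.64 j [-24.  45.  92.  -0.  43. -21.] F [-0.1 -0.7 -2.6] open 0.341 g 30.0
shift mm [-0.1  0.1  0.1] turn [0.   0.   0.01]
```

Emit:
apply_moves(rows=[{"x": 0,"y": 0,"z": 0,"rx": 0,"ry": 0,"rz": 0,"claw": 90},{"x": 0,"y": 0,"z": 0,"rx": 0,"ry": 0,"rz": 0,"claw": 90},{"x": 0,"y": 0,"z": 0,"rx": 0,"ry": 0,"rz": 0,"claw": 90},{"x": 0,"y": 0,"z": -20,"rx": 0,"ry": 0,"rz": 0,"claw": 90},{"x": 0,"y": 0,"z": -70,"rx": 0,"ry": 0,"rz": 0,"claw": 90},{"x": 0,"y": 0,"z": -125,"rx": 0,"ry": 0,"rz": 0,"claw": 0},{"x": 0,"y": 0,"z": -125,"rx": 0,"ry": 0,"rz": 0,"claw": 0}])

```text
time_s: 6.85
position: [0.5941, -0.1388, 0.1771]
tcp_rot: [[0.041, 0.999, 0.012], [0.999, -0.041, -0.005], [-0.005, 0.012, -1.0]]
force: [-0.1, 0.6, -1.2]
opening: 0.792
grasp_force: 0.0
```

Run:
```python
from h import *
im,W,p=wrist('w6')
m=(abs(W[...,0]-.592)<.04)&(abs(W[...,1]+.138)<.03)
for lo,hi in((.0275,.0325),(.0355,.041)):
    P=W[m&(W[...,2]>lo)&(W[...,2]<hi)]
    if len(P):
        c,r=cv2.minEnclosingCircle((P[:,:2]*1000).astype(np.float32));print(lo,len(P),np.round(c,1),round(r,1),P.mean(0).round(4),P[:,2].std())
        A=np.c_[P[:,:2]-P[:,:2].mean(0),np.ones(len(P))];print('tilt',np.linalg.lstsq(A,P[:,2],rcond=None)[0])
plan([.441,.112,.18],158.8)
```

```text
0.0275 883 [ 591.7 -137.7] 16.2 [ 0.5919 -0.1364  0.0294] 0.0007769645042714981
tilt [0.01256729 0.01599715 0.02937597]
0.0355 324 [ 591.5 -137.8] 8.2 [ 0.5916 -0.1374  0.0381] 0.0008955059515422222
tilt [ 0.01900872 -0.00694941  0.03807556]
t 6.90 pos [ 0.5923 -0.138   0.1743] phi 87.64 j [-24.  34.  89.   0.  57. -21.] F [ 0.4 -0.4 -1.6] open 0.836 g 0.0
shift mm [ 243.6 -161.4   -7.4] turn [  0.04   0.06 -11.86]
```

The weight stands flat in its well, with its body top at 29–30 mm and its knob top at 38 mm. Next is the key.

Emit:
apply_moves(rows=[{"x": 243,"y": -161,"z": -10,"rx": 0,"ry": 0,"rz": -11.86,"claw": 0},{"x": 243,"y": -161,"z": -10,"rx": 0,"ry": 0,"rz": -11.86,"claw": 0},{"x": 243,"y": -161,"z": -10,"rx": 0,"ry": 0,"rz": -11.86,"claw": 0},{"x": 243,"y": -161,"z": -10,"rx": 0,"ry": 0,"rz": -11.86,"claw": 0},{"x": 243,"y": -161,"z": -10,"rx": 0,"ry": 0,"rz": -11.86,"claw": 0},{"x": 243,"y": -161,"z": -10,"rx": 0,"ry": 0,"rz": -11.86,"claw": 0},{"x": 243,"y": -161,"z": -10,"rx": 0,"ry": 0,"rz": -11.86,"claw": 0},{"x": 243,"y": -161,"z": -10,"rx": 0,"ry": 0,"rz": -11.86,"claw": 0},{"x": 243,"y": -161,"z": -10,"rx": 0,"ry": 0,"rz": -11.86,"claw": 0}])

```text
time_s: 8.02
position: [0.4394, 0.1119, 0.1801]
tcp_rot: [[-0.932, 0.364, -0.001], [0.364, 0.932, 0.0], [0.001, -0.0, -1.0]]
force: [0.2, -0.6, 0.5]
opening: 0.998
grasp_force: 0.0
```

Run:
```python
from h import *
im,W,p=wrist('w7')
m=(abs(W[...,0]-.44)<.05)&(abs(W[...,1]-.112)<.05)
for n,lo,hi in(('bow',.075,.087),('stand',.038,.0455),):
    P=W[m&(W[...,2]>lo)&(W[...,2]<hi)]
    print(n,len(P),np.median(P[:,2]),cv2.minAreaRect((P[:,:2]*1000).astype(np.float32)),P.mean(0))
m=(abs(W[...,0]-.578)<.05)&(abs(W[...,1]-.174)<.05)&(abs(W[...,2]-.0545)<.003)
P=W[m];print('collar',len(P),P[:,2].mean() if len(P) else 0,cv2.minEnclosingCircle((P[:,:2]*1000).astype(np.float32)) if len(P) else 0)
plan([.441,.112,.078],158.8)
```

```text
bow 671 0.08184365791057074 ((443.2782897949219, 112.08045959472656), (10.84972858428955, 29.328609466552734), 68.99137878417969) [0.4424136  0.11250738 0.08152336]
stand 3057 0.04245961609592347 ((443.7982482910156, 111.96717834472656), (44.332069396972656, 56.92057800292969), 68.79403686523438) [0.44057459 0.11322349 0.04243105]
collar 499 0.054432376979107855 ((571.5765991210938, 158.45816040039062), 17.870512008666992)
t 8.07 pos [0.4395 0.1118 0.1802] phi 158.70 j [  0.  24. 110.   0.  47. -69.] F [ 0.2  0.  -0.6] open 1.003 g 0.0
shift mm [ -1.4   0.7 102.2] turn [-0.   -0.01 -0.02]
```

View pics/w7.png

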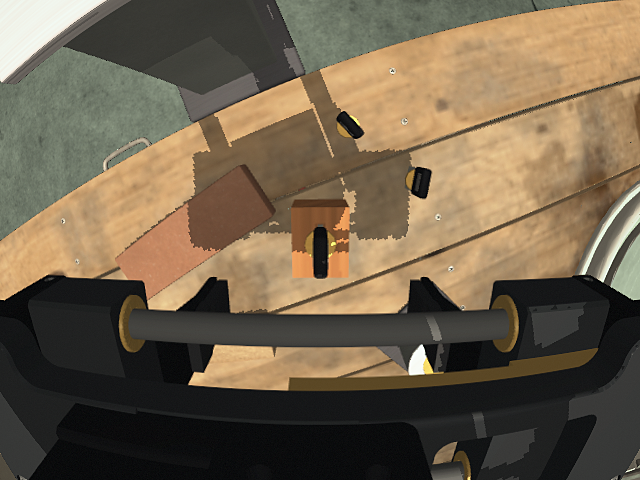

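The bow is at (320,252) in the wrist picture, and the top and wrist cameras agree on (0.4425, 0.1113). Descending to grip.

Emit:
apply_moves(rows=[{"x": -3,"y": 0.6,"z": 0,"rx": 0,"ry": 0,"rz": -0.03,"claw": 110},{"x": -3,"y": 0.6,"z": 50,"rx": 0,"ry": 0,"rz": -0.03,"claw": 110},{"x": -3,"y": 0.6,"z": 90,"rx": 0,"ry": 0,"rz": -0.03,"claw": 110},{"x": -3,"y": 0.6,"z": 102,"rx": 0,"ry": 0,"rz": -0.03,"claw": 110},{"x": -3,"y": 0.6,"z": 102,"rx": 0,"ry": 0,"rz": -0.03,"claw": 110},{"x": -3,"y": 0.6,"z": 102,"rx": 0,"ry": 0,"rz": -0.03,"claw": 110}])

```text
time_s: 8.82
position: [0.4438, 0.1115, 0.0796]
tcp_rot: [[-0.933, 0.359, 0.002], [0.359, 0.933, 0.0], [-0.002, 0.001, -1.0]]
force: [0.2, 0.6, -0.6]
opening: 0.576
grasp_force: 0.0
```

Run:
```python
from h import *
plan([.4425,.1113,.078],158.9)
```

```text
t 8.82 pos [0.4438 0.1115 0.0796] phi 158.97 j [  0.  35. 114.   0.  31. -69.] F [ 0.2  0.6 -0.6] open 0.576 g 0.0
shift mm [ 1.2 -0.6  1.6] turn [0.01 0.02 0.01]
```

Emit:
apply_moves(rows=[{"x": 1,"y": -0.6,"z": 1.2,"rx": 0,"ry": 0,"rz": 0,"claw": 110},{"x": 1,"y": -0.6,"z": 1.2,"rx": 0,"ry": 0,"rz": 0,"claw": 180},{"x": 1,"y": -0.6,"z": 1.2,"rx": 0,"ry": 0,"rz": 0,"claw": 255},{"x": 1,"y": -0.6,"z": 1.2,"rx": 0,"ry": 0,"rz": 0,"claw": 255},{"x": 1,"y": -0.6,"z": 1.2,"rx": 0,"ry": 0,"rz": 0,"claw": 255},{"x": 1,"y": -0.6,"z": 1.2,"rx": 0,"ry": 0,"rz": 0,"claw": 255}])

```text
time_s: 9.57
position: [0.4417, 0.1113, 0.0773]
tcp_rot: [[-0.933, 0.359, -0.0], [0.359, 0.933, 0.0], [0.0, 0.0, -1.0]]
force: [-0.6, -0.2, -0.0]
opening: 0.113
grasp_force: 30.0
```

Run:
```python
from h import *
im,W,p=wrist('w8')
m=(abs(W[...,0]-.442)<.03)&(abs(W[...,1]-.112)<.03)&(abs(W[...,2]-.082)<.0025)
P=W[m];s=read_state();T=s['position'];Q=(P-T)@s['tcp_rot']*1000
Q=Q[abs(Q[:,1])<6.5];print('bow in tool: n',len(Q),Q.min(0),Q.max(0))
plan([.4425,.1113,.078],158.9)
print(s['moment'])
```

```text
bow in tool: n 757 [-15.51808412  -6.45984074  -7.17140259] [13.99691224  6.49788295 -2.20941981]
t 9.62 pos [0.4417 0.1113 0.0773] phi 158.97 j [  0.  35. 114.   0.  31. -69.] F [0.2 0.1 0.1] open 0.116 g 30.0
shift mm [-0.7  0.3 -0.7] turn [ 0.   -0.    0.01]
[ 0.02360313 -0.14788423  0.01197204]
```

View pics/w8.png

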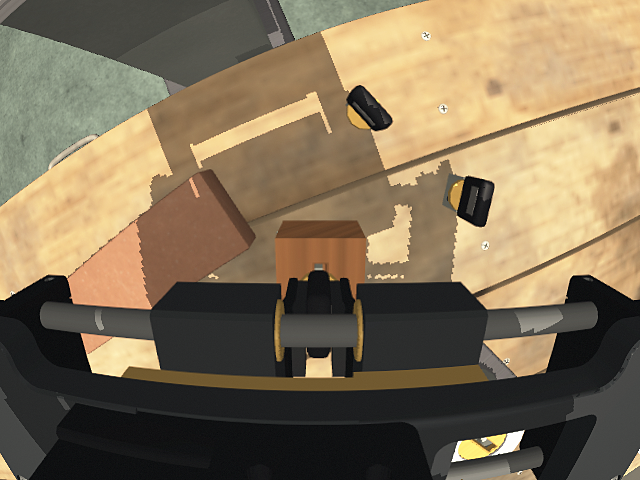

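Emit:
apply_moves(rows=[{"x": 0,"y": 0,"z": -20,"rx": 0,"ry": 0,"rz": 0,"claw": 255},{"x": 0,"y": 0,"z": -45,"rx": 0,"ry": 0,"rz": 0,"claw": 255},{"x": 0,"y": 0,"z": -68,"rx": 0,"ry": 0,"rz": 0,"claw": 255},{"x": 0,"y": 0,"z": -68,"rx": 0,"ry": 0,"rz": -1,"claw": 255},{"x": -40,"y": 40,"z": -68,"rx": 0,"ry": 0,"rz": -2.7,"claw": 255},{"x": -80,"y": 80,"z": -68,"rx": 0,"ry": 0,"rz": -4.4,"claw": 255},{"x": -120,"y": 120,"z": -68,"rx": 0,"ry": 0,"rz": -6.1,"claw": 255},{"x": -134,"y": 134,"z": -68,"rx": 0,"ry": 0,"rz": -7.5,"claw": 255},{"x": -134,"y": 134,"z": -68,"rx": 0,"ry": 0,"rz": -7.5,"claw": 255},{"x": -134,"y": 134,"z": -68,"rx": 0,"ry": 0,"rz": -7.5,"claw": 255}])

```text
time_s: 10.88
position: [0.6129, 0.1879, 0.1446]
tcp_rot: [[-0.915, -0.404, -0.003], [-0.404, 0.915, -0.001], [0.003, 0.001, -1.0]]
force: [-1.8, 0.1, -0.3]
opening: 0.116
grasp_force: 30.0
```

```bash
cat > sw.py <<'E'
from h import *
import sys
im,W,p=wrist(sys.argv[1])
s=read_state();T=s['position'];R=s['tcp_rot']
m=(abs(W[...,0]-.579)<.06)&(abs(W[...,1]-.173)<.06)
P=W[m&(abs(W[...,2]-.0545)<.0015)];print('collar',len(P),P[:,2].mean(),cv2.minEnclosingCircle((P[:,:2]*1000).astype(np.float32)))
# rectified top-down picture of plane z=.0525, 0.15 mm/px, in world axes, centred .579,.173
c=np.array([.580,.172]);n=500;st=.00015
g=(np.arange(n)-n/2)*st
Y,X=np.meshgrid(c[1]-g,c[0]-g)
D=np.stack([X,Y,np.full_like(X,.0525)],-1)-p['xyz']
C=D@p['orientation'];t=np.arccos(-C[...,2]/np.linalg.norm(C,axis=-1));q=np.hypot(C[...,0],C[...,1])
u=p['cx']+p['fx']*t*C[...,0]/q;v=p['cy']-p['fx']*t*C[...,1]/q
o=cv2.remap(im[:,:,::-1].copy(),u.astype(np.float32),v.astype(np.float32),cv2.INTER_LINEAR)
cv2.imwrite(f'pics/{sys.argv[1]}r.png',o)
print('px -> x=.580-(row-250)*.00015, y=.172-(col-250)*.00015')
plan(T,204)
E
python3 sw.py w9
```

```text
collar 5614 0.05464383766188471 ((581.229248046875, 172.85769653320312), 31.14615249633789)
px -> x=.580-(row-250)*.00015, y=.172-(col-250)*.00015
t 10.93 pos [0.613  0.1877 0.1448] phi -156.13 j [   7.   38.   85.   -0.   57. -107.] F [ 0.4  0.7 -0.4] open 0.116 g 30.0
shift mm [0. 0. 0.] turn [ 0.01 -0.03 -0.02]
```

View pics/w9r.png

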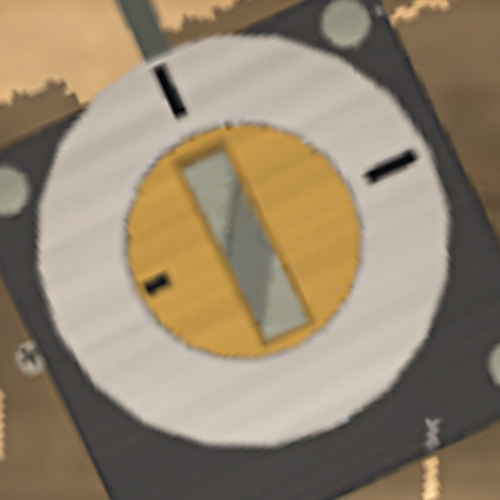

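The rectified view shows the slot centred at (245,244) along about 25°, and the collar ring centre agrees. I'll move the key above the keyway.

Emit:
apply_moves(rows=[{"x": 18,"y": -1.3,"z": 0,"rx": 0,"ry": -0.01,"rz": -0.18,"claw": 255},{"x": 36.3,"y": -1.3,"z": 0,"rx": 0,"ry": -0.01,"rz": -0.18,"claw": 255},{"x": 36.3,"y": -1.3,"z": 12,"rx": 0,"ry": -0.01,"rz": -0.18,"claw": 255},{"x": 36.3,"y": -1.3,"z": 12,"rx": 0,"ry": -0.01,"rz": -0.18,"claw": 255},{"x": 36.3,"y": -1.3,"z": 12,"rx": 0,"ry": -0.01,"rz": -0.18,"claw": 255}])

```text
time_s: 11.55
position: [0.5828, 0.1724, 0.1331]
tcp_rot: [[-0.906, -0.423, 0.001], [-0.423, 0.906, 0.001], [-0.001, -0.0, -1.0]]
force: [0.3, 0.4, 0.7]
opening: 0.112
grasp_force: 30.0
```

Run:
```python
from h import *
plan([.5803,.1718,.1293],205)
im,W,p=wrist('w10')
s=read_state();Q=(W-s['position'])@s['tcp_rot']*1000
m=(abs(W[...,2]-.0545)<.0015)&(abs(Q[...,0])<45)&(abs(Q[...,1])<45)
P=W[m][:,:2]*1000
h=cv2.convexHull(P.astype(np.float32))[:,0]
from scipy.optimize import least_squares
f=least_squares(lambda c:np.hypot(P_[:,0]-c[0],P_[:,1]-c[1])-31,[581,172.5],loss='soft_l1') if 0 else None
# keep hull points towards camera half
P_=h[((np.c_[h/1000,np.full(len(h),.054)]-s['position'])@s['tcp_rot'])[:,0]>.005]
f=least_squares(lambda c:np.hypot(P_[:,0]-c[0],P_[:,1]-c[1])-31,[581,172.5],loss='soft_l1');print('collar c',f.x,len(P_),f.fun.std())
```

```text
t 11.55 pos [0.5828 0.1724 0.1331] phi -154.96 j [   6.   37.   90.    0.   52. -109.] F [0.3 0.4 0.7] open 0.112 g 30.0
shift mm [2.5 0.5 3.8] turn [-0.    0.01  0.01]
collar c [581.19638225 172.94460142] 18 0.17135666716629996
```

View pics/w10.png

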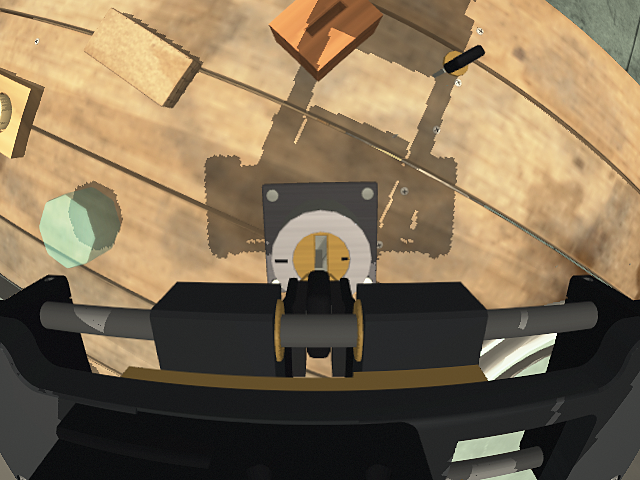

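Emit:
apply_moves(rows=[{"x": 2.5,"y": 0.5,"z": 0,"rx": 0,"ry": 0.01,"rz": 0,"claw": 255},{"x": 2.5,"y": 0.5,"z": 7,"rx": 0,"ry": 0.01,"rz": 0,"claw": 255},{"x": 2.5,"y": 0.5,"z": 7,"rx": 0,"ry": 0.01,"rz": 0,"claw": 255},{"x": 2.5,"y": 0.5,"z": 7,"rx": 0,"ry": 0.01,"rz": 0,"claw": 255}])

```text
time_s: 12.1
position: [0.5797, 0.1717, 0.1262]
tcp_rot: [[-0.906, -0.424, -0.0], [-0.424, 0.906, -0.0], [0.0, 0.0, -1.0]]
force: [-0.3, -0.1, -0.1]
opening: 0.114
grasp_force: 30.0
```

```bash
cat > st.py <<'E'
from h import *
import sys
plan([float(a) for a in sys.argv[1:4]],float(sys.argv[4]))
s=read_state();print('tip z %.4f'%(s['position'][2]-.0693),'depth below mouth mm %.1f'%((.0525-(s['position'][2]-.0693))*1e3),'mom',s['moment'].round(2))
E
python3 st.py .5803 .1718 .1118 205
```

```text
t 12.10 pos [0.5797 0.1717 0.1262] phi -154.94 j [   6.   38.   91.   -0.   51. -109.] F [-0.3 -0.1 -0.1] open 0.114 g 30.0
shift mm [-0.5 -0.2 14.4] turn [ 0.   -0.    0.01]
tip z 0.0569 depth below mouth mm -4.4 mom [ 0.18 -0.09  0.  ]
```

Emit:
apply_moves(rows=[{"x": -0.5,"y": -0.2,"z": 2,"rx": 0,"ry": 0,"rz": 0,"claw": 255},{"x": -0.5,"y": -0.2,"z": 5,"rx": 0,"ry": 0,"rz": 0,"claw": 255},{"x": -0.5,"y": -0.2,"z": 8,"rx": 0,"ry": 0,"rz": 0,"claw": 255},{"x": -0.5,"y": -0.2,"z": 8,"rx": 0,"ry": 0,"rz": 0,"claw": 255}])

```text
time_s: 12.6
position: [0.58, 0.1717, 0.118]
tcp_rot: [[-0.906, -0.423, -0.001], [-0.423, 0.906, -0.0], [0.001, 0.0, -1.0]]
force: [0.3, 0.3, -0.8]
opening: 0.114
grasp_force: 30.0
```

```bash
python3 st.py .5803 .1718 .1118 205
```

```text
t 12.60 pos [0.58   0.1717 0.118 ] phi -154.95 j [   6.   38.   91.    0.   51. -109.] F [ 0.3  0.3 -0.8] open 0.114 g 30.0
shift mm [-0.3 -0.   6.2] turn [ 0.   -0.01  0.01]
tip z 0.0487 depth below mouth mm 3.8 mom [ 0.12 -0.13 -0.06]
```

The key is in the slot with no side force. Now down to the first disc.

Emit:
apply_moves(rows=[{"x": -0.3,"y": 0,"z": 3,"rx": 0,"ry": 0,"rz": 0,"claw": 255},{"x": -0.3,"y": 0,"z": 5.5,"rx": 0,"ry": 0,"rz": 0,"claw": 255},{"x": -0.3,"y": 0,"z": 7,"rx": 0,"ry": 0,"rz": 0,"claw": 255},{"x": -0.3,"y": 0,"z": 7,"rx": 0,"ry": 0,"rz": 0,"claw": 255}])

```text
time_s: 13.1
position: [0.5806, 0.1719, 0.1117]
tcp_rot: [[-0.906, -0.423, -0.0], [-0.423, 0.906, -0.0], [0.0, -0.0, -1.0]]
force: [-0.8, 0.4, 2.2]
opening: 0.115
grasp_force: 30.0
```

```bash
python3 st.py .5803 .1718 .1118 205
```

```text
t 13.10 pos [0.5806 0.1719 0.1117] phi -154.94 j [   6.   39.   91.   -0.   50. -109.] F [-0.8  0.4  2.2] open 0.115 g 30.0
shift mm [ 0.3  0.  -0.1] turn [-0.   -0.    0.01]
tip z 0.0424 depth below mouth mm 10.1 mom [ 0.09  0.09 -0.06]
```

Emit:
apply_moves(rows=[{"x": 0,"y": 0.1,"z": 0.5,"rx": 0,"ry": 0,"rz": 1.5,"claw": 255},{"x": 0,"y": 0.2,"z": 0.5,"rx": 0,"ry": 0,"rz": 3,"claw": 255},{"x": -0.1,"y": 0.3,"z": 0.5,"rx": 0,"ry": 0,"rz": 3.8,"claw": 255},{"x": -0.1,"y": 0.4,"z": 0.5,"rx": 0,"ry": 0,"rz": 4.2,"claw": 255},{"x": -0.1,"y": 0.4,"z": 0.6,"rx": 0,"ry": 0,"rz": 4.5,"claw": 255},{"x": -0.1,"y": 0.4,"z": 0.7,"rx": 0,"ry": 0,"rz": 4.8,"claw": 255},{"x": -0.1,"y": 0.4,"z": 0.8,"rx": 0,"ry": 0,"rz": 4.8,"claw": 255}])

```text
time_s: 13.98
position: [0.5806, 0.1727, 0.1106]
tcp_rot: [[-0.998, 0.066, 0.0], [0.066, 0.998, 0.001], [-0.0, 0.001, -1.0]]
force: [-0.2, 3.3, 1.4]
opening: 0.11
grasp_force: 30.0
```

```bash
python3 st.py .5803 .1718 .1118 175
```

```text
t 13.97 pos [0.5806 0.1727 0.1106] phi 176.24 j [  6.  39.  91.   0.  50. -80.] F [-0.2  3.3  1.4] open 0.110 g 30.0
shift mm [ 0.2 -0.9 -1.2] turn [0.01 0.   0.21]
tip z 0.0413 depth below mouth mm 11.2 mom [ 0.72 -0.08  0.07]
```

Emit:
apply_moves(rows=[{"x": 0,"y": 0.2,"z": 0.6,"rx": 0,"ry": 0,"rz": 0.1,"claw": 255},{"x": 0,"y": 0.3,"z": 1.2,"rx": 0,"ry": 0,"rz": 0.2,"claw": 255},{"x": 0,"y": 0.3,"z": 1.8,"rx": 0,"ry": 0,"rz": 0.2,"claw": 255},{"x": 0,"y": 0.3,"z": 1.8,"rx": 0,"ry": 0,"rz": 0.2,"claw": 255}])

```text
time_s: 14.48
position: [0.5806, 0.1727, 0.1087]
tcp_rot: [[-0.996, 0.086, 0.0], [0.086, 0.996, 0.0], [-0.0, 0.0, -1.0]]
force: [-0.1, 3.7, 0.2]
opening: 0.111
grasp_force: 30.0
```

```bash
python3 st.py .5803 .1718 .1118 175
```

```text
t 14.47 pos [0.5806 0.1727 0.1087] phi 175.05 j [  6.  39.  91.   0.  50. -79.] F [-0.1  3.7  0.2] open 0.111 g 30.0
shift mm [ 0.3 -0.9 -3.1] turn [0.   0.   0.01]
tip z 0.0394 depth below mouth mm 13.1 mom [ 0.74 -0.18  0.07]
```

Emit:
apply_moves(rows=[{"x": 0,"y": 0.4,"z": 2,"rx": 0,"ry": 0,"rz": 0,"claw": 255},{"x": 0,"y": 0.4,"z": 4,"rx": 0,"ry": 0,"rz": 0,"claw": 255},{"x": 0,"y": 0.4,"z": 6,"rx": 0,"ry": 0,"rz": 0,"claw": 255},{"x": 0,"y": 0.4,"z": 6.6,"rx": 0,"ry": 0,"rz": 0,"claw": 255},{"x": 0,"y": 0.4,"z": 6.6,"rx": 0,"ry": 0,"rz": 0,"claw": 255}])

```text
time_s: 15.1
position: [0.5805, 0.1729, 0.1022]
tcp_rot: [[-0.996, 0.086, -0.0], [0.086, 0.996, -0.0], [0.0, -0.0, -1.0]]
force: [-0.5, 1.7, 1.8]
opening: 0.111
grasp_force: 30.0
```

```bash
python3 st.py .5803 .1718 .1023 175
```

```text
t 15.10 pos [0.5805 0.1729 0.1022] phi 175.06 j [  6.  40.  91.  -0.  49. -79.] F [-0.5  1.7  1.8] open 0.111 g 30.0
shift mm [ 0.1 -1.1 -0.1] turn [-0.   -0.    0.01]
tip z 0.0329 depth below mouth mm 19.6 mom [ 0.4  -0.04 -0.01]
```

Emit:
apply_moves(rows=[{"x": 0,"y": 0,"z": 0.2,"rx": 0,"ry": 0,"rz": -1.5,"claw": 255},{"x": 0,"y": -0.1,"z": 0.2,"rx": 0,"ry": 0,"rz": -3,"claw": 255},{"x": 0,"y": -0.2,"z": 0.3,"rx": 0,"ry": 0,"rz": -4,"claw": 255},{"x": 0,"y": -0.2,"z": 0.5,"rx": 0,"ry": 0,"rz": -4.5,"claw": 255},{"x": 0,"y": -0.2,"z": 0.8,"rx": 0,"ry": 0,"rz": -4.8,"claw": 255},{"x": 0,"y": -0.2,"z": 1,"rx": 0,"ry": 0,"rz": -5,"claw": 255},{"x": 0,"y": -0.2,"z": 1.2,"rx": 0,"ry": 0,"rz": -5,"claw": 255}])

```text
time_s: 15.98
position: [0.5804, 0.1727, 0.1008]
tcp_rot: [[-0.906, -0.423, -0.0], [-0.423, 0.906, -0.0], [0.0, 0.0, -1.0]]
force: [-0.3, 2.4, 1.8]
opening: 0.112
grasp_force: 30.0
```

```bash
python3 st.py .5803 .1718 .1023 205
```

```text
t 15.97 pos [0.5804 0.1727 0.1008] phi -154.96 j [   6.   40.   92.   -0.   49. -109.] F [-0.3  2.4  1.8] open 0.112 g 30.0
shift mm [ 0.5 -0.8 -1.5] turn [ 0.   -0.    0.01]
tip z 0.0315 depth below mouth mm 21.0 mom [ 0.52 -0.1  -0.01]
```

Past the second disc, at 21 mm depth. Pushing home.

Emit:
apply_moves(rows=[{"x": 0,"y": 0.4,"z": 2,"rx": 0,"ry": 0,"rz": 0,"claw": 255},{"x": 0,"y": 0.4,"z": 4,"rx": 0,"ry": 0,"rz": 0,"claw": 255},{"x": 0,"y": 0.4,"z": 6,"rx": 0,"ry": 0,"rz": 0,"claw": 255},{"x": 0,"y": 0.4,"z": 8,"rx": 0,"ry": 0,"rz": 0,"claw": 255},{"x": 0,"y": 0.4,"z": 10,"rx": 0,"ry": 0,"rz": 0,"claw": 255},{"x": 0,"y": 0.4,"z": 12,"rx": 0,"ry": 0,"rz": 0,"claw": 255},{"x": 0,"y": 0.4,"z": 13,"rx": 0,"ry": 0,"rz": 0,"claw": 255},{"x": 0,"y": 0.4,"z": 13.5,"rx": 0,"ry": 0,"rz": 0,"claw": 255},{"x": 0,"y": 0.4,"z": 13.5,"rx": 0,"ry": 0,"rz": 0,"claw": 255}])

```text
time_s: 17.1
position: [0.5804, 0.173, 0.0878]
tcp_rot: [[-0.906, -0.424, 0.0], [-0.424, 0.906, -0.0], [-0.0, -0.0, -1.0]]
force: [-0.5, -1.9, 3.4]
opening: 0.111
grasp_force: 30.0
```

```bash
python3 st.py .5803 .1718 .0878 205
```

```text
t 17.10 pos [0.5804 0.173  0.0878] phi -154.94 j [   6.   41.   92.   -0.   47. -109.] F [-0.5 -1.9  3.4] open 0.111 g 30.0
shift mm [ 0.6 -1.1  0. ] turn [-0.    0.    0.01]
tip z 0.0185 depth below mouth mm 34.0 mom [-0.13  0.02 -0.05]
```

Emit:
apply_moves(rows=[{"x": 0,"y": 0,"z": 0.8,"rx": 0,"ry": 0,"rz": 0,"claw": 255},{"x": 0,"y": 0.1,"z": 1,"rx": 0,"ry": 0,"rz": 1.6,"claw": 255},{"x": -0.1,"y": 0.2,"z": 1,"rx": 0,"ry": 0,"rz": 3.2,"claw": 255},{"x": -0.2,"y": 0.3,"z": 1,"rx": 0,"ry": 0,"rz": 4.8,"claw": 255},{"x": -0.3,"y": 0.4,"z": 1,"rx": 0,"ry": 0,"rz": 6.4,"claw": 255},{"x": -0.3,"y": 0.5,"z": 1,"rx": 0,"ry": 0,"rz": 8,"claw": 255},{"x": -0.3,"y": 0.5,"z": 1,"rx": 0,"ry": 0,"rz": 8,"claw": 255}])

```text
time_s: 17.98
position: [0.5807, 0.173, 0.0878]
tcp_rot: [[-0.921, 0.389, 0.001], [0.389, 0.921, -0.001], [-0.001, -0.001, -1.0]]
force: [-2.2, -2.8, 10.3]
opening: 0.111
grasp_force: 30.0
```

```bash
python3 st.py .5803 .1728 .0878 109
```

```text
t 17.98 pos [0.5807 0.173  0.0878] phi 157.09 j [  6.  41.  92.  -0.  47. -61.] F [-2.2 -2.8 10.3] open 0.111 g 30.0
shift mm [ 0.2 -0.4 -0. ] turn [-0.    0.02  8.01]
tip z 0.0185 depth below mouth mm 34.0 mom [-0.54  0.22  0.14]
```

Emit:
apply_moves(rows=[{"x": 0,"y": -0.1,"z": 0,"rx": 0,"ry": 0,"rz": 1.6,"claw": 255},{"x": 0.1,"y": -0.2,"z": 0,"rx": 0,"ry": 0,"rz": 3.2,"claw": 255},{"x": 0.2,"y": -0.3,"z": 0,"rx": 0,"ry": 0,"rz": 4.8,"claw": 255},{"x": 0.2,"y": -0.3,"z": 0,"rx": 0,"ry": 0,"rz": 6.4,"claw": 255},{"x": 0.2,"y": -0.3,"z": 0,"rx": 0,"ry": 0,"rz": 8,"claw": 255},{"x": 0.2,"y": -0.3,"z": 0,"rx": 0,"ry": 0,"rz": 8,"claw": 255},{"x": 0.2,"y": -0.3,"z": 0,"rx": 0,"ry": 0,"rz": 8,"claw": 255}])

```text
time_s: 18.85
position: [0.5805, 0.1728, 0.0878]
tcp_rot: [[-0.328, 0.945, 0.001], [0.945, 0.328, -0.002], [-0.002, 0.0, -1.0]]
force: [-2.7, -3.2, 9.7]
opening: 0.113
grasp_force: 30.0
```

```bash
cat > plug.py <<'E'
from h import *
plan([.5803,.1728,.0878],109)
s=read_state();print('mom',s['moment'].round(2),'tau6',s['tau'][5])
f,p=capture('top'),camera_params('top')
im=f[0].astype(int)
# black mark on plug/collar seen? print plug mark candidates in scene camera
for n in('top','scene'):
    im,d=capture(n);p=camera_params(n)
    W=cloud(n,d,p);r=np.hypot(W[...,0]-.5790,W[...,1]-.1728)
    print(n,'bow', (lambda P:(len(P),cv2.minAreaRect((P[:,:2]*1000).astype(np.float32)) if len(P)>5 else 0))(W[(r<.03)&(W[...,2]>.057)&(W[...,2]<.075)]))
E
python3 plug.py
```

```text
t 18.85 pos [0.5805 0.1728 0.0878] phi 109.17 j [  6.  41.  92.  -0.  47. -13.] F [-2.7 -3.2  9.7] open 0.113 g 30.0
shift mm [ 0.1 -0.1 -0. ] turn [0.   0.02 0.03]
mom [-0.61  0.2   0.23] tau6 0.20142383873462677
top bow (0, 0)
scene bow (161, ((574.0863037109375, 172.9569091796875), (35.62453079223633, 29.112319946289062), 7.5968523025512695))
```

Emit:
apply_moves(rows=[{"x": 0,"y": 0,"z": 0,"rx": 0,"ry": 0,"rz": 0.15,"claw": 255},{"x": 0,"y": 0,"z": 0,"rx": 0,"ry": 0,"rz": 0.3,"claw": 255},{"x": 0,"y": 0,"z": 0,"rx": 0,"ry": 0,"rz": 0.3,"claw": 255},{"x": 0,"y": 0,"z": 0,"rx": 0,"ry": 0,"rz": 0.3,"claw": 255}])

```text
time_s: 19.5
position: [0.5805, 0.1727, 0.0878]
tcp_rot: [[-0.299, 0.954, 0.001], [0.954, 0.299, -0.002], [-0.002, 0.0, -1.0]]
force: [-3.2, -2.6, 10.4]
opening: 0.119
grasp_force: 30.0
```

Run:
```python
from h import *
for i in range(4):
    s=read_state();print(s['moment'].round(3),s['tau'][5].round(3));capture('top')
plan([.5803,.1728,.0878],109)
```

```text
[-0.624  0.227  0.283] 0.278
[-0.622  0.193  0.271] 0.278
[-0.631  0.199  0.29 ] 0.278
[-0.641  0.208  0.304] 0.278
t 19.70 pos [0.5804 0.1727 0.0878] phi 107.38 j [  6.  41.  92.  -0.  47. -11.] F [-2.1 -3.1  9.7] open 0.112 g 30.0
shift mm [ 0.1 -0.1 -0. ] turn [ 0.    0.02 -0.27]
```

Emit:
apply_moves(rows=[{"x": 0,"y": 0,"z": 0,"rx": 0,"ry": 0,"rz": 0.2,"claw": 255},{"x": 0,"y": 0,"z": 0,"rx": 0,"ry": 0,"rz": 0.2,"claw": 255},{"x": 0,"y": 0,"z": 0,"rx": 0,"ry": 0,"rz": 0.2,"claw": 255}])

```text
time_s: 20.08
position: [0.5804, 0.1728, 0.0878]
tcp_rot: [[-0.279, 0.96, 0.001], [0.96, 0.279, -0.002], [-0.002, 0.0, -1.0]]
force: [-2.2, -3.4, 9.6]
opening: 0.107
grasp_force: 30.0
```

```bash
cat > fin.py <<'E'
from h import *
s=read_state();print(s['moment'].round(3),s['tau'][5].round(3))
plan([.5803,.1728,.0878],109)
im,W,p=wrist('wf%d'%int(s['time_s']*100))
T=s['position'];Q=(W-T)@s['tcp_rot']*1000
# bow top orientation in tool frame
m=(abs(Q[...,0])<20)&(abs(Q[...,1])<12)&(abs(W[...,2]-(.0525+.040))<.003)
P=Q[m];P=P[P[:,0]>9.6];print('bow front',len(P),P.min(0),P.max(0),P.mean(0)) if len(P) else print('none')
E
python3 fin.py
```

```text
[-0.656  0.25   0.422] 0.417
t 20.07 pos [0.5804 0.1728 0.0878] phi 106.23 j [  6.  41.  92.  -0.  47. -10.] F [-2.2 -3.4  9.6] open 0.107 g 30.0
shift mm [ 0.1 -0.1 -0. ] turn [ 0.    0.02 -0.46]
bow front 392 [  9.60600116 -11.97051606  -7.71489947] [14.78496681 11.95305338 -1.76744666] [11.64738467 -0.08296714 -4.23524704]
```

The torque rises sharply to 0.42 N m, so the plug is against its stop. The key is fully home under about 10 N. Handing in.

```bash
python3 -c "
from rig import *
print(hand_in())"
```

```text
the job is handed in; nothing more can be done
None
```

I put the small weight back flat in its own well, then pushed the key fully home and turned it clockwise to the stop. It is still gripped and held there, and I handed the job in at about 20 s on the robot's clock; no verdict was returned.

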